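# Index the dividing table one division against its pawl and clamp it

### The arm

A 6-joint arm with a two-finger parallel gripper is mounted at the origin on a cart in front of the work surface, level with it; the furniture and walls round the work are solid. World frame = base frame: x ahead of the robot, y to its left, z up, the work surface at z = 0. Lengths are in m, angles in degrees, forces in N, time in s.
With the tool pointing down it reaches from about 0.375 to 0.9 m from the base axis. Payload 3.1 kg.
Tool frame: the origin (TCP) lies on the centre line of the jaws, within the pads' length; the fingertips stand 17 mm ahead of it and the grasp point (between the pads) lies 2 mm behind it; z points along the fingers, y is the line along which they close (so a half turn about z gives the same grasp; the last joint's range is limited). The gripper opens to 87 mm and grips with 3 to 60 N. Pads are 19 mm wide; open, the fingers measure 117 mm over their backs; the gripper's body (75 mm by 190 mm) begins 51 mm behind the grasp point.
Start: joints at [62.882, 30.224, 82.088, -0, 67.689, -10.227], TCP at [0.182, 0.598, 0.24] pointing down, gripper open.
Joint ranges: [-176.69, 176.69], [-43.24, 126.21], [12.49, 139.97], [-82, 262], [0, 151.66], [-163.58, 163.58]. Speed limits (degrees/s): [159.86, 159.86, 180, 180, 180, 180].

### API

Orientations are given as a 3x3 rotation matrix whose columns are the frame's x, y, z axes.
In Python, from rig import bot, imaging, finder gives the robot as it stands. The module is installed in compiled form; this text tells all that it offers.
- The arm moves only by the tool play_rows, never from a script. Its argument "motion" is a list that holds one entry, the list of rows, each a list of 6 numbers: the shift along the tool's x, y, z in m, then the turn, a rotation vector about the tool's x, y, z in degrees. In form: [[[dx, dy, dz, wx, wy, wz], ...]]. A call has 1 to 8 rows; each row is the pose to reach, as a shift and turn from the pose commanded when the call began, along the tool's axes at that moment; what a row does not reach only later rows make up. A row lasts 1/12 s, in which the tool goes at most 41.7 mm and 7.16 degrees, less where a joint would pass 70% of its speed; a pose out of reach is approached as far as the arm can. A call with a gripper value outside its range is refused whole. "fingers" is the finger opening in m, from 0 to 0.087, set as the call begins (left out, the last holds). The fingers move at their own pace and stop on an object; the grip force is fixed at half the most. Time passes only in rows, so rows that repeat a pose let the fingers close. It gives the time, the measured TCP pose, the force, the opening and the grip force at its end, in the units of the state.
- bot.read_state(): the state, without advancing time (a new reading comes with each control period).
- imaging.capture(name): name is "side" or "top"; returns a dict with "frame" (400x640x3 uint8, red, green, blue), "camera_matrix" (3x3 intrinsics, pixels), "k1" (the pictures are not rectified: a ray, as slopes to the right and down, at radius r is drawn at 1 + k1 r^2 times it, then the intrinsics apply), "R" (3x3) and "t" (3): a world point X has camera coordinates R X + t. Camera axes: x right, y down, z forward; pixel columns grow to the right and rows downward; lengths in m; the calibration is good to about 2 mm. A picture is of the moment at which its call begins. There is no depth.
- bot.hand_in(): hands the job in; it is judged then, once.
Trained networks look in the newest picture that a camera, given by its name, has taken for a name from the list of things; names that differ only in an ending like _2 or _b are one class to them, and where a whole thing is asked for, a point or a joint stands for the part that bears it (a point fixed in the world has none). Each returns a list of dicts, best first, with "confidence" (0 to 1); they miss things now and then, are a little off and sometimes report something else, mostly with a low value. They report only what shows in the picture. A call takes as long as a camera call.
- finder.recognise(camera, name): "at" ([x, y, z] in m, in world coordinates, good to about 4 mm: the middle of the surface that is visible of it).
- finder.outline_of(camera, name): "pixels" (400x640 bool, what is visible of it).
The state is a dict: "time_s": time; "joint_positions": joint angles; "qvel": joint speeds; "tau": joint torques, N m; "position": TCP position; "tcp_rot": TCP orientation; "force": force on the tool from outside, world axes, zero at the start; "moment": the same for the moment, N m; "opening": opening from 0.0 (shut) to 1.0 (fully open); "grasp_force": force on a finger pad.
Only numpy, scipy, OpenCV 4.12 (cv2) and the standard library are available. Lean on these libraries where they do the work, as an engineer would, in place of code of your own. Each camera call takes 0.05 s, during which the arm holds its last target. There are 200 camera calls.

### The job

The dividing table carries a round wooden lid that is getting ten equally spaced tacks, and it was left between two divisions. Wind its crank clockwise, as many turns as it takes (one and a half to three), until the next tooth of the index plate has passed the spring pawl and the pawl has dropped in behind it; then wind gently back until the tooth comes up against the pawl and the crank grip takes about 7 N, so that no play is left, without forcing the pawl. Then swing the clamp lever all the way over to lock the table, let go, and leave the things round about where they are.

Things in the scene. Friction and masses are not known exactly. Their poses are not given: they have to be found in the camera images.
- dividing_table: Fixed worm-driven dividing table on a wooden plinth (200 x 236 x 42 mm), grey cast body, 143 mm high over all. Origin on the vertical axis of the table at bench height; its x points away from the crank side (the crank faces the robot), y to its left, z up. All offsets below are in this frame.
- faceplate: The turning part, on the vertical axis: graduated drum (140 mm across), dark index plate with ten ratchet teeth (150 mm over the tips, 8 mm deep, 99 to 107 mm high), faceplate and wooden lid. 40 crank turns make one turn, so 4 turns make one tooth. Crank clockwise (seen from the crank side) turns it counter-clockwise seen from above. The worm holds it where it is left.
- pawl: Steel spring pawl (36 mm pivot to nose, 9 mm thick; origin at its pivot) on a grey block left of the table, set elsewhere round the axis each time. Winding forward it climbs a tooth's sloping back and drops 8 mm behind its steep face; winding back, that face comes up against its nose. 1 N along the crank grip's path presses about 16 N on the pawl, which bends above 220 N.
- crank_hub (a point): Point on the crank's axis, in the plane of the middle of the grip: 136 mm in front of the table's axis, 52 mm to its left, 70 mm high. The axis is level, along the x of dividing_table.
- crank_grip (a point): Middle of the crank's black grip, a freely spinning sleeve 17 mm across and 43 mm long, parallel to the crank's axis, 26 mm from it. Goes round crank_hub in an upright circle, 44 to 96 mm high; starts within 70 degrees of the top. The crank's arm begins 21 mm behind this point. Winding takes 2 to 4 N along the path; against the pawl this climbs to 7 N in about an eighth of a turn.
- notch (a point): Middle of the steep face of the next tooth, the one that has to pass the pawl, 71 mm from the table's axis, 103 mm high; turns with the table. At the start it is 14 to 36 mm, measured round the axis, short of pawl_nose (1.3 to 3.2 crank turns); one crank turn moves it 11.2 mm.
- pawl_nose (a point): Where the end of the pawl's nose stands when dropped in (fixed to the pawl's block), 71 mm from the table's axis, 103 mm high. The y of its frame points outward from the table's axis, its -x the way the teeth travel when winding forward. Winding back, the steep face first touches the pawl when notch comes to this point (x = 0).
- clamp_pivot (a point): Point on the clamp lever's upright axis, 83 mm to the right of the table's axis, at the height of the middle of the knob (115 mm).
- clamp_knob (a point): Middle of the upright black knob at the end of the clamp lever, 17 to 19 mm across and 30 mm high (100 to 130 mm above the bench), 62 mm from the lever's axis.
- clamp_lever (a joint): Angle of the clamp lever: 0 (free) when it points towards the robot and right, 145 degrees clockwise (from above) of the x of dividing_table; grows as the knob is pushed away from the robot (counter-clockwise from above) to its stop at 1.25 rad, fully clamped. From about 0.4 rad its eccentric presses on the drum and the knob takes 5 to 10 N.
- lacquer_bowl: Black bowl of findings, 126 mm across, 60 mm high, a bystander. Origin at its underside.
- paint_white: White bottle, 74 mm across, 135 mm high, a bystander. Origin at its underside.
- paint_brown: Brown bottle with a white cap, 52 mm across, 135 mm high, a bystander. Origin at its underside.
- marker: Marker pen, 135 mm long, lying left of the dividing table, a bystander. Origin at its underside.
- pliers_b: Small craft pliers, 154 mm long, lying right of the dividing table, a bystander. Origin at its underside.
- tape_masking: Roll of tape lying flat, 104 mm across, 25 mm high, behind the dividing table, a bystander. Origin at its underside.
- stamp: Wooden hand stamp, 34 x 50 x 57 mm, a bystander. Origin at its underside.

How it is judged:
By the outcome, as a careful person would: the job done as asked, in the order asked, and still so for the second after the job is handed in, with the robot touching nothing.
It also fails if it takes over 72 s, if anything falls off the work surface, if the arm or the gripper's body presses on something with over 40 N, if the wrist force passes 120 N, or if a joint passes its speed limit or range.

## Working session

There is one attempt and no reset: what is moved stays moved. The work goes in short steps, Python scripts to look and compute and a tool call to move; the robot and the scene stay as the last step left them, time stands still between calls to the robot, and variables do not carry over. Pictures are saved under pics/ and viewed, at most 10 in all, crops included, and the job is handed in when it is done.

Besides the shell and the picture viewer there is one more tool, called after ">>>" as name(argument=value, ...), one argument or row to a line, values as JSON. play_rows: Moves the arm, as the interface text tells. Its arguments: {"type":"object","properties":{"motion":{"type":"array"},"fingers":{"type":"number"}},"required":["motion"]}

```bash
mkdir -p pics; ls
cat > h.py <<'E'
import numpy as np, cv2
from rig import bot, imaging, finder
def save(c,name):
    d=imaging.capture(c); cv2.imwrite('pics/'+name,d['frame'][:,:,::-1]); return d
def proj(d,X):
    p=d['R']@np.array(X,float)+d['t']; s=p[:2]/p[2]; s=s*(1+d['k1']*(s@s)); K=d['camera_matrix']; return (K@np.array([s[0],s[1],1]))[:2]
def ray(d,uv):
    K=d['camera_matrix']; q=np.linalg.solve(K,np.array([uv[0],uv[1],1.]))[:2]; s=q.copy()
    for _ in range(30): s=q/(1+d['k1']*(s@s))
    R=np.array(d['R']); return -R.T@d['t'], R.T@np.array([s[0],s[1],1])
def atz(d,uv,z):
    o,v=ray(d,uv); return o+v*(z-o[2])/v[2]
E
python3 - <<'E'
from h import *
np.set_printoptions(precision=4,suppress=True)
for c in('top','side'):
    d=save(c,c+'0.png'); print(c,-d['R'].T@d['t'],d['R'][2])
    for n in ['dividing_table','faceplate','pawl','crank_grip','notch','pawl_nose','clamp_knob','clamp_lever','lacquer_bowl','paint_white','paint_brown','marker','pliers_b','tape_masking','stamp']:
        try: r=finder.recognise(c,n); print(n,[(np.round(x['at'],3),round(x['confidence'],2)) for x in r[:2]])
        except Exception as e: print(n,e)
print(bot.read_state())
E
```

```text
pics
top [ 0.4152 -0.0615  1.5832] [ 0.134  -0.0149 -0.9909]
dividing_table [(array([ 0.594, -0.056,  0.05 ]), 0.7)]
faceplate [(array([ 0.603, -0.05 ,  0.132]), 0.8)]
pawl [(array([0.652, 0.013, 0.109]), 0.48)]
crank_grip [(array([0.491, 0.017, 0.088]), 0.51)]
notch [(array([ 0.603, -0.051,  0.131]), 0.82), (array([0.654, 0.016, 0.11 ]), 0.42)]
pawl_nose [(array([0.661, 0.026, 0.093]), 0.7)]
clamp_knob [(array([ 0.606, -0.052,  0.132]), 0.65), (array([ 0.584, -0.152,  0.095]), 0.47)]
clamp_lever [(array([ 0.584, -0.149,  0.104]), 0.47), (array([0.48 , 0.291, 0.098]), 0.37)]
lacquer_bowl [(array([ 0.596, -0.478,  0.021]), 0.59)]
paint_white [(array([0.592, 0.318, 0.099]), 0.94)]
paint_brown [(array([0.482, 0.295, 0.099]), 0.91)]
marker [(array([0.564, 0.11 , 0.014]), 0.72), (array([ 0.599, -0.474,  0.023]), 0.34)]
pliers_b [(array([ 0.594, -0.252,  0.012]), 0.82)]
tape_masking [(array([ 0.776, -0.117,  0.024]), 0.58), (array([ 0.594, -0.057,  0.048]), 0.49)]
stamp [(array([ 0.453, -0.447,  0.024]), 0.72)]
side [ 0.4065 -1.2693  0.5917] [ 0.1792  0.9042 -0.3878]
dividing_table [(array
[... 650 characters left out ...]
array([ 0.588, -0.251,  0.008]), 0.59)]
tape_masking [(array([ 0.776, -0.134,  0.019]), 0.7)]
stamp [(array([ 0.453, -0.462,  0.02 ]), 0.62)]
{'time_s': 1.6, 'joint_positions': array([ 62.8822,  30.2219,  82.0874,  -0.0012,  67.6885, -10.2267]), 'qvel': array([ 0.0484, -0.0085,  0.0355,  0.0371, -0.0678, -0.0936]), 'tau': array([  0.    , -43.9999, -17.6978,   0.0633,   0.0505,  -0.    ]), 'position': array([0.1816, 0.598 , 0.2396]), 'tcp_rot': array([[-0.9569,  0.2905,  0.    ],
       [ 0.2905,  0.9569,  0.    ],
       [-0.    ,  0.    , -1.    ]]), 'force': array([-0.1897,  0.2749,  0.0145]), 'moment': array([ 0.0531, -0.0118, -0.0613]), 'grasp_force': 0.0, 'opening': 1.0005539909240375}
```

Run:
```python
from h import *
t=cv2.imread('pics/top0.png'); s=cv2.imread('pics/side0.png')
d=imaging.capture('top'); e=imaging.capture('side')
u=proj(d,[.58,-.05,.1]).astype(int); v=proj(e,[.58,-.07,.1]).astype(int); print(u,v)
a=cv2.resize(t[u[1]-75:u[1]+75,u[0]-100:u[0]+100],None,fx=4,fy=4,interpolation=cv2.INTER_CUBIC)
b=cv2.resize(s[v[1]-75:v[1]+75,v[0]-100:v[0]+100],None,fx=4,fy=4,interpolation=cv2.INTER_CUBIC)
cv2.imwrite('pics/t1.png',a);cv2.imwrite('pics/s1.png',b)
print('origins',u-[100,75],v-[100,75])
```

```text
[307 209] [305 194]
origins [207 134] [205 119]
```

View pics/t1.png

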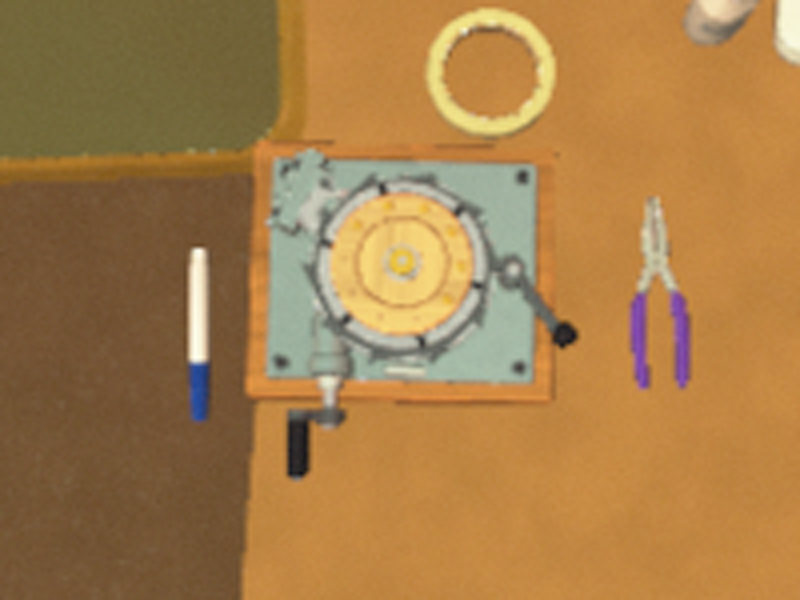

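View pics/s1.png

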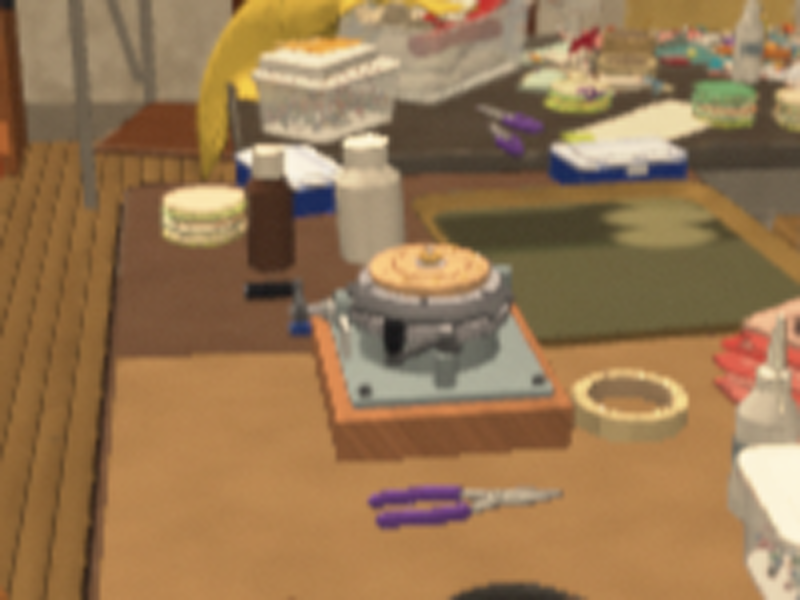

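Run:
```python
from h import *
np.set_printoptions(precision=4,suppress=True)
from scipy.optimize import least_squares
d=imaging.capture('top')
def px(x,y): return np.array([(x+.5)/4-.5+207,(y+.5)/4-.5+134])
lm={'lid':((401,261),.140),'piv':((511,268),.11),'knob':((565,332),.130),'c1':((262,143),.042),'c2':((554,148),.042),'c3':((552,401),.042),'c4':((247,397),.042),'g0':((298,412),.085),'g1':((298,476),.085)}
W={k:atz(d,px(*v[0]),v[1]) for k,v in lm.items()}
for k,v in W.items(): print(k,v)
# table fit
kn=62*np.array([np.cos(np.radians(-145)),np.sin(np.radians(-145))])/1e3+[0,-.083]
T={'lid':[0,0],'piv':[0,-.083],'knob':kn}
def tr(p,q): c,s=np.cos(p[2]),np.sin(p[2]); return np.array([p[0]+c*q[0]-s*q[1],p[1]+s*q[0]+c*q[1]])
f=lambda p: np.concatenate([tr(p,T[k])-W[k][:2] for k in T])
r=least_squares(f,[.6,-.05,0]); p=r.x; print('pose',p[:2],np.degrees(p[2]),r.fun*1e3)
for a,b in (('c1','c2'),('c4','c3')): e=W[a]-W[b]; print('yaw y-edge',np.degrees(np.arctan2(-e[0],e[1])),np.hypot(*e[:2]))
for a,b in (('c1','c4'),('c2','c3')): e=W[a]-W[b]; print('yaw x-edge',np.degrees(np.arctan2(e[1],e[0])),np.hypot(*e[:2]))
hub=tr(p,[-.136,.052]); print('hub',hub)
# annotated pawl crop
im=d['frame'][:,:,::-1].copy(); o=proj(d,[*p[:2],.1]).astype(int)
sx,sy=o[0]-45,o[1]-37
c=cv2.resize(im[sy:sy+75,sx:sx+90],None,fx=8,fy=8,interpolation=cv2.INTER_CUBIC)
for a in range(0,360,10):
    u=proj(d,[*tr(p,[.071*np.cos(np.radians(a)),.071*np.sin(np.radians(a))]),.107]); u=((u+.5-[sx,sy])*8).astype(int)
    cv2.circle(c,tuple(int(i) for i in u),2,(0,0,255) if a%90 else (255,0,0),-1)
cv2.imwrite('pics/t2.png',c); print(sx,sy)
```

```text
lid [ 0.6063 -0.0479  0.14  ]
piv [ 0.6075 -0.1292  0.11  ]
knob [ 0.5592 -0.1688  0.13  ]
c1 [0.7087 0.0644 0.042 ]
c2 [ 0.712  -0.1637  0.042 ]
c3 [ 0.5143 -0.1664  0.042 ]
c4 [0.5104 0.0678 0.042 ]
g0 [0.4977 0.0258 0.085 ]
g1 [0.4503 0.0239 0.085 ]
pose [ 0.6056 -0.0476] 1.9849874320904846 [-0.6955  0.3153  0.9184 -1.294  -0.2229  0.9788]
yaw y-edge 0.8351317598897211 0.22807633062144675
yaw y-edge 0.9510300904629011 0.2341868733231079
yaw x-edge -0.9788525560401229 0.19832810090724245
yaw x-edge 0.7864699944644893 0.19775506826526293
hub [ 0.4679 -0.0003]
261 163
```

View pics/t2.png

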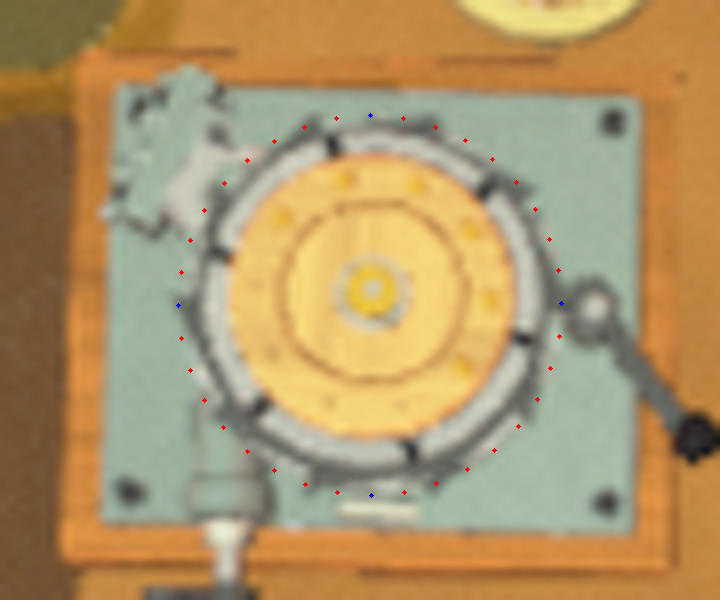

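Run:
```python
from h import *
ims=[]
for _ in range(3): d=imaging.capture('top'); ims.append(d['frame'].astype(float))
print(np.abs(ims[0]-ims[1]).mean())
im=np.mean(ims,0)[:,:,::-1].astype(np.uint8)
r=finder.outline_of('top','pawl'); 
sx,sy=273,163
c=cv2.resize(im[sy:sy+38,sx:sx+40],None,fx=15,fy=15,interpolation=cv2.INTER_LANCZOS4)
for q in r[:2]:
    m=q['pixels']; ys,xs=np.nonzero(m); print(q['confidence'],m.sum(),xs.min(),xs.max(),ys.min(),ys.max())
    if q is r[0]:
        mm=cv2.resize(m[sy:sy+38,sx:sx+40].astype(np.uint8),None,fx=15,fy=15,interpolation=cv2.INTER_NEAREST)
        cs,_=cv2.findContours(mm,0,1); cv2.drawContours(c,cs,-1,(0,0,255),1)
p=[.6056,-.0476,np.radians(1.2)]
for a in range(0,100,10):
  for rr in (.067,.075):
    A=np.radians(a)+p[2]
    u=proj(d,[p[0]+rr*np.cos(A),p[1]+rr*np.sin(A),.107]); u=((u+.5-[sx,sy])*15).astype(int)
    cv2.circle(c,tuple(int(i) for i in u),2,(255,0,0),-1)
    if rr>.07: cv2.putText(c,str(a),tuple(int(i) for i in u),0,.4,(255,0,0),1)
cv2.imwrite('pics/t3.png',c)
```

```text
1.7493385416666667
```

View pics/t3.png

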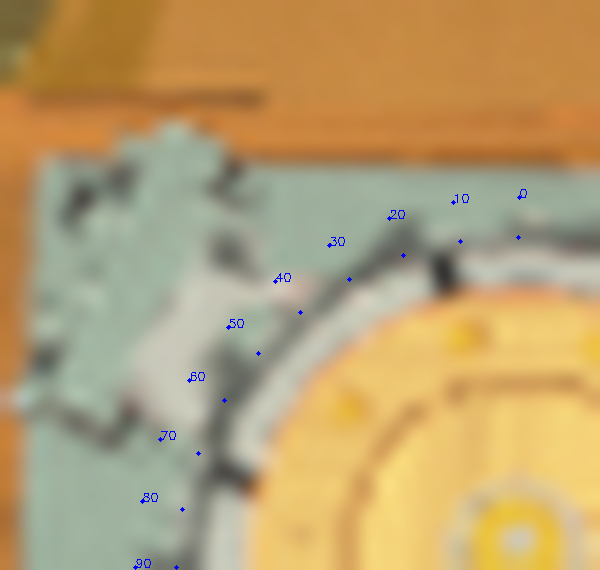

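>>> play_rows(
  motion=[
    [[-0.442,-0.465,0,0,0,-15.7],[-0.442,-0.465,0,0,0,-15.7],[-0.442,-0.465,0,0,0,-15.7],[-0.442,-0.465,0,0,0,-15.7],[-0.442,-0.465,0,0,0,-15.7],[-0.442,-0.465,0,0,0,-15.7],[-0.442,-0.465,0,0,0,-15.7],[-0.442,-0.465,0,0,0,-15.7]],
  ],
  fingers=0.055,
)

```text
time_s: 2.62
position: [0.3312, 0.2993, 0.2398]
tcp_rot: [[-1.0, 0.02, 0.001], [0.02, 1.0, 0.0], [-0.001, 0.0, -1.0]]
force: [0.5, 1.3, -0.1]
opening: 0.642
grasp_force: 0.0
```

>>> play_rows(
  motion=[
    [[-0.1445,-0.271,0,0,0,-2.3],[-0.1445,-0.271,0,0,0,-2.3],[-0.1445,-0.271,0,0,0,-2.3],[-0.1445,-0.271,0,0,0,-2.3],[-0.1445,-0.271,0,0,0,-2.3],[-0.1445,-0.271,0,0,0,-2.3],[-0.1445,-0.271,0,0,0,-2.3],[-0.1445,-0.271,0,0,0,-2.3]],
  ],
)

```text
time_s: 3.28
position: [0.4732, 0.0222, 0.2402]
tcp_rot: [[-1.0, -0.016, 0.005], [-0.016, 1.0, -0.003], [-0.005, -0.003, -1.0]]
force: [-0.3, 0.5, 0.6]
opening: 0.632
grasp_force: 0.0
```

Run:
```python
from h import *
d=save('side','s2.png'); t=save('top','t4.png')
print(proj(d,[.47,.025,.24]),proj(t,[.47,.025,.24]))
im=cv2.imread('pics/s2.png'); u=proj(d,[.47,.025,.2]).astype(int)
tt=cv2.imread('pics/t4.png'); w=proj(t,[.47,.025,.2]).astype(int)
f=lambda i,u:cv2.resize(i[max(0,u[1]-110):u[1]+90,u[0]-66:u[0]+66],(396,600),interpolation=cv2.INTER_CUBIC)
cv2.imwrite('pics/b1.png',np.hstack([f(im,u),f(tt,w)]))
print(bot.read_state()['position'])
```

```text
[270.46225604 148.94694627] [277.74470718 243.73609294]
[0.47181434 0.02400301 0.23982098]
```

View pics/b1.png

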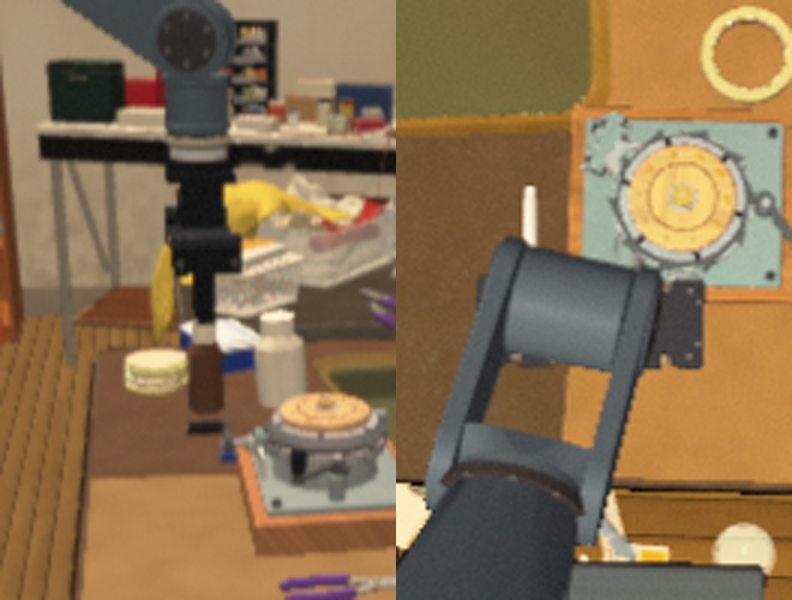

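>>> play_rows(
  motion=[
    [[0.002,0.001,0.03,0,0,0],[0.002,0.001,0.06,0,0,0],[0.002,0.001,0.09,0,0,0],[0.002,0.001,0.12,0,0,0],[0.002,0.001,0.14,0,0,0],[0.002,0.001,0.15,0,0,0],[0.002,0.001,0.158,0,0,0],[0.002,0.001,0.158,0,0,0]],
  ],
)

```text
time_s: 4.05
position: [0.4663, 0.029, 0.0804]
tcp_rot: [[-1.0, -0.02, -0.003], [-0.02, 1.0, 0.001], [0.003, 0.001, -1.0]]
force: [0.8, 0.2, 0.3]
opening: 0.636
grasp_force: 0.0
```

Run:
```python
from h import *
s=bot.read_state(); print(s['position'],s['force'],s['joint_positions'])
d=save('side','s3.png'); t=save('top','t5.png')
im=cv2.imread('pics/s3.png'); u=proj(d,[.47,.025,.08]).astype(int); print(u)
print(finder.recognise('side','crank_grip'))
cv2.imwrite('pics/b2.png',cv2.resize(im[u[1]-40:u[1]+30,u[0]-45:u[0]+45],None,fx=8,fy=8,interpolation=cv2.INTER_CUBIC))
```

```text
[0.46627474 0.02898485 0.0804143 ] [0.75595837 0.19139122 0.2715681 ] [-1.01942122e+01  3.45587000e+01  1.11922784e+02  1.82777282e-02
  3.37037151e+01 -1.01370750e+02]
[271 191]
[{'at': [0.4552, -0.4603, 0.0243], 'confidence': 0.42}]
```

View pics/b2.png

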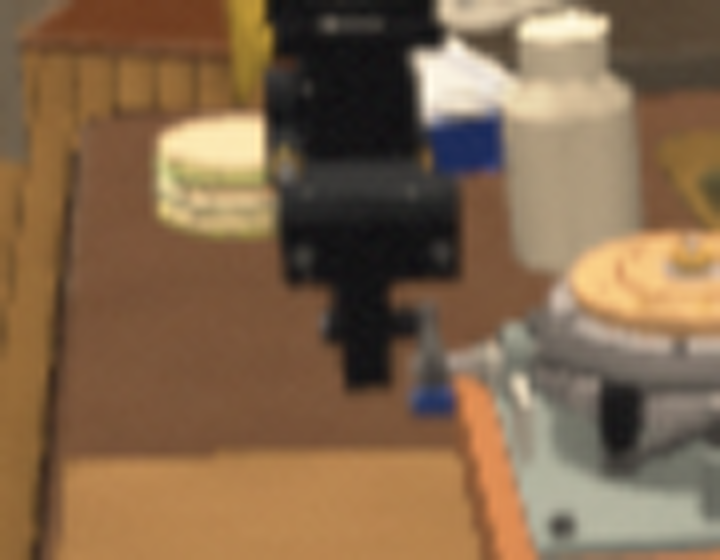

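>>> play_rows(
  motion=[
    [[0,0,0,0,0,0],[0,0,0,0,0,0],[0,0,0,0,0,0]],
  ],
)

```text
time_s: 4.45
position: [0.468, 0.0279, 0.0823]
tcp_rot: [[-1.0, -0.019, 0.002], [-0.019, 1.0, -0.0], [-0.002, -0.0, -1.0]]
force: [-0.1, 0.4, -0.7]
opening: 0.634
grasp_force: 0.0
```

>>> play_rows(
  motion=[
    [[0,0,0,0,0,0],[0,0,0,0,0,0],[0,0,0,0,0,0],[0,0,0,0,0,0],[0,0,0,0,0,0],[0,0,0,0,0,0]],
  ],
  fingers=0.012,
)

```text
time_s: 4.95
position: [0.4676, 0.0278, 0.0815]
tcp_rot: [[-1.0, -0.02, 0.0], [-0.02, 1.0, -0.0], [-0.0, -0.0, -1.0]]
force: [-0.5, -8.0, -0.4]
opening: 0.264
grasp_force: 3.8
```

>>> play_rows(
  motion=[
    [[0,-0.002,0,0,0,0],[0,-0.003,0,0,0,0],[0,-0.003,0,0,0,0],[0,-0.003,0,0,0,0],[0,-0.003,0,0,0,0],[0,-0.003,0,0,0,0]],
  ],
)

```text
time_s: 5.45
position: [0.4675, 0.0252, 0.0815]
tcp_rot: [[-1.0, -0.019, -0.0], [-0.019, 1.0, 0.0], [0.0, 0.0, -1.0]]
force: [0.5, 1.3, -0.8]
opening: 0.183
grasp_force: 30.0
```

>>> play_rows(
  motion=[
    [[0,-0.004,-0.0055,0,0,0],[0,-0.0093,-0.0097,0,0,0],[0,-0.0156,-0.0124,0,0,0],[0,-0.0223,-0.0134,0,0,0],[0,-0.029,-0.0126,0,0,0],[0,-0.0353,-0.0101,0,0,0],[0,-0.0408,-0.0061,0,0,0],[0,-0.045,-0.0008,0,0,0]],
  ],
)

```text
time_s: 6.12
position: [0.4679, -0.021, 0.0833]
tcp_rot: [[-1.0, -0.02, -0.001], [-0.02, 1.0, -0.001], [0.001, -0.001, -1.0]]
force: [-2.1, -0.9, 4.2]
opening: 0.182
grasp_force: 30.0
```

```bash
cat > arc.py <<'E'
import sys,numpy as np
# rows for circle from phi0 by step n
p0,st=float(sys.argv[1]),float(sys.argv[2]); n=int(sys.argv[3]) if len(sys.argv)>3 else 8
f=lambda a:26*np.array([-np.sin(np.radians(a)),-np.cos(np.radians(a))])
print([[0,*[float(x) for x in np.round((f(p0+st*k)-f(p0))/1000,4)],0,0,0] for k in range(1,n+1)], 'end',p0+st*n)
E
python3 arc.py 59 22.5; python3 -c "
from rig import bot; s=bot.read_state(); print(s['position'],s['force'],s['opening'],s['qvel'])"
```

```text
[[0, -0.0034, 0.0095, 0, 0, 0], [0, -0.0029, 0.0197, 0, 0, 0], [0, 0.0014, 0.0289, 0, 0, 0], [0, 0.0089, 0.0357, 0, 0, 0], [0, 0.0184, 0.0391, 0, 0, 0], [0, 0.0286, 0.0386, 0, 0, 0], [0, 0.0378, 0.0343, 0, 0, 0], [0, 0.0446, 0.0268, 0, 0, 0]] end 239.0
[ 0.46787208 -0.02096381  0.08330359] [-2.14637602 -0.88622149  4.18499013] 0.18210719573738937 [-5.79755921  8.37133174  1.59956586  0.73568834 -9.71722716 -5.99392569]
```

>>> play_rows(
  motion=[
    [[0,-0.0034,0.0095,0,0,0],[0,-0.0029,0.0197,0,0,0],[0,0.0014,0.0289,0,0,0],[0,0.0089,0.0357,0,0,0],[0,0.0184,0.0391,0,0,0],[0,0.0286,0.0386,0,0,0],[0,0.0378,0.0343,0,0,0],[0,0.0446,0.0268,0,0,0]],
  ],
)

```text
time_s: 6.78
position: [0.4677, 0.0236, 0.0559]
tcp_rot: [[-1.0, -0.022, 0.0], [-0.022, 1.0, -0.003], [-0.0, -0.003, -1.0]]
force: [-1.7, -11.6, 3.3]
opening: 0.184
grasp_force: 30.0
```

```bash
python3 arc.py 239 22.5
```

```text
[[0, 0.0034, -0.0095, 0, 0, 0], [0, 0.0029, -0.0197, 0, 0, 0], [0, -0.0014, -0.0289, 0, 0, 0], [0, -0.0089, -0.0357, 0, 0, 0], [0, -0.0184, -0.0391, 0, 0, 0], [0, -0.0286, -0.0386, 0, 0, 0], [0, -0.0378, -0.0343, 0, 0, 0], [0, -0.0446, -0.0268, 0, 0, 0]] end 419.0
```

>>> play_rows(
  motion=[
    [[0,0.0024,-0.0095,0,0,0],[0,0.0014,-0.0197,0,0,0],[0,-0.0029,-0.0289,0,0,0],[0,-0.0104,-0.0357,0,0,0],[0,-0.0199,-0.0391,0,0,0],[0,-0.0301,-0.0386,0,0,0],[0,-0.0393,-0.0343,0,0,0],[0,-0.0461,-0.0268,0,0,0]],
  ],
)

```text
time_s: 7.45
position: [0.4679, -0.0215, 0.0831]
tcp_rot: [[-1.0, -0.02, -0.0], [-0.02, 1.0, 0.0], [0.0, 0.0, -1.0]]
force: [-0.9, 6.1, 0.1]
opening: 0.182
grasp_force: 30.0
```

>>> play_rows(
  motion=[
    [[0,-0.0034,0.0095,0,0,0],[0,-0.0029,0.0197,0,0,0],[0,0.0014,0.0289,0,0,0],[0,0.0089,0.0357,0,0,0],[0,0.0184,0.0391,0,0,0],[0,0.0286,0.0386,0,0,0],[0,0.0378,0.0343,0,0,0],[0,0.0446,0.0268,0,0,0]],
  ],
)

```text
time_s: 8.12
position: [0.4677, 0.0226, 0.055]
tcp_rot: [[-1.0, -0.021, -0.0], [-0.021, 1.0, -0.002], [0.0, -0.002, -1.0]]
force: [-0.6, -6.8, -0.4]
opening: 0.185
grasp_force: 30.0
```

>>> play_rows(
  motion=[
    [[0,0.0034,-0.0095,0,0,0],[0,0.0029,-0.0197,0,0,0],[0,-0.0014,-0.0289,0,0,0],[0,-0.0089,-0.0357,0,0,0],[0,-0.0184,-0.0391,0,0,0],[0,-0.0286,-0.0386,0,0,0],[0,-0.0378,-0.0343,0,0,0],[0,-0.0446,-0.0268,0,0,0]],
  ],
)

```text
time_s: 8.78
position: [0.4679, -0.0217, 0.0828]
tcp_rot: [[-1.0, -0.02, -0.0], [-0.02, 1.0, 0.0], [0.0, 0.0, -1.0]]
force: [-0.3, 6.2, -0.9]
opening: 0.186
grasp_force: 30.0
```

```bash
cat > look.py <<'E'
from h import *
import sys
d=imaging.capture('top'); im=d['frame'][:,:,::-1]
sx,sy=273,163
c=cv2.resize(im[sy:sy+38,sx:sx+40],None,fx=15,fy=15,interpolation=cv2.INTER_LANCZOS4)
p=[.6056,-.0476,np.radians(1.2)]
for a in range(0,100,10):
  for rr in (.067,.075):
    A=np.radians(a)+p[2]
    u=proj(d,[p[0]+rr*np.cos(A),p[1]+rr*np.sin(A),.107]); u=((u+.5-[sx,sy])*15).astype(int)
    cv2.circle(c,tuple(int(i) for i in u),2,(255,0,0),-1)
    if rr>.07: cv2.putText(c,str(a),tuple(int(i) for i in u),0,.4,(255,0,0),1)
cv2.imwrite('pics/'+sys.argv[1],c)
E
python3 look.py t6.png
```

```text
(no output)
```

View pics/t6.png

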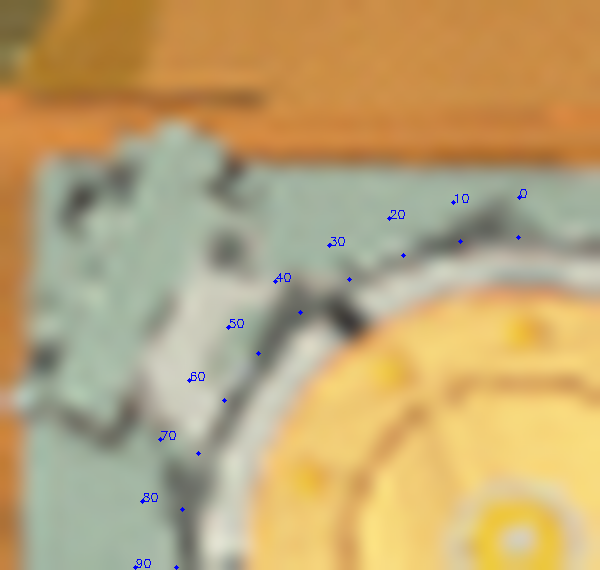

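Run:
```python
from h import *
b=np.mean([imaging.capture('top')['frame'][:,:,::-1].astype(float) for _ in range(4)],0)
a=np.mean([cv2.imread('pics/'+n).astype(float) for n in ('top0.png','t4.png','t5.png')],0)
sx,sy=276,168; f=lambda i:cv2.resize(np.clip(i[sy:sy+30,sx:sx+26],0,255).astype(np.uint8),None,fx=10,fy=10,interpolation=cv2.INTER_CUBIC)
cv2.imwrite('pics/cmp.png',np.hstack([f(a),f(b),f(128+(b-a)*1.2)]))
```

```text
(no output)
```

View pics/cmp.png

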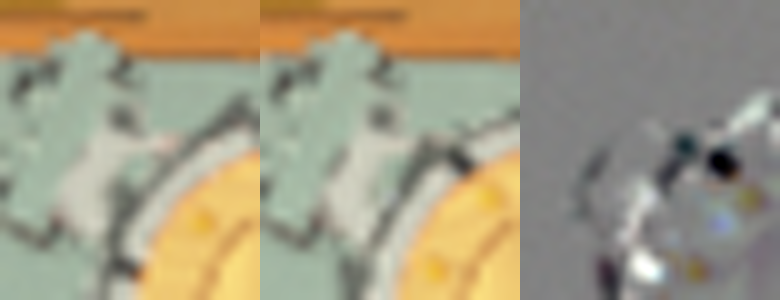

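```bash
python3 arc.py 59 -20; python3 arc.py -101 -8
```

```text
[[0, 0.0059, -0.0068, 0, 0, 0], [0, 0.0138, -0.0112, 0, 0, 0], [0, 0.0227, -0.0126, 0, 0, 0], [0, 0.0316, -0.0109, 0, 0, 0], [0, 0.0393, -0.0062, 0, 0, 0], [0, 0.045, 0.0008, 0, 0, 0], [0, 0.048, 0.0093, 0, 0, 0], [0, 0.0478, 0.0184, 0, 0, 0]] end -101.0
[[0, -0.0009, 0.0035, 0, 0, 0], [0, -0.0024, 0.0068, 0, 0, 0], [0, -0.0042, 0.01, 0, 0, 0], [0, -0.0065, 0.0128, 0, 0, 0], [0, -0.0092, 0.0152, 0, 0, 0], [0, -0.0121, 0.0173, 0, 0, 0], [0, -0.0154, 0.019, 0, 0, 0], [0, -0.0188, 0.0202, 0, 0, 0]] end -165.0
```

>>> play_rows(
  motion=[
    [[0,0.0059,-0.0068,0,0,0],[0,0.0138,-0.0112,0,0,0],[0,0.0227,-0.0126,0,0,0],[0,0.0316,-0.0109,0,0,0],[0,0.0393,-0.0062,0,0,0],[0,0.045,0.0008,0,0,0],[0,0.048,0.0093,0,0,0],[0,0.0478,0.0184,0,0,0]],
  ],
)

```text
time_s: 9.7
position: [0.4677, 0.027, 0.0639]
tcp_rot: [[-1.0, -0.021, 0.001], [-0.021, 1.0, -0.0], [-0.001, -0.0, -1.0]]
force: [-2.3, -5.4, 3.9]
opening: 0.185
grasp_force: 30.0
```

>>> play_rows(
  motion=[
    [[0,-0.0009,0.0035,0,0,0],[0,-0.0024,0.0068,0,0,0],[0,-0.0042,0.01,0,0,0],[0,-0.0065,0.0128,0,0,0],[0,-0.0092,0.0152,0,0,0]],
  ],
)

```text
time_s: 10.12
position: [0.4678, 0.0163, 0.0487]
tcp_rot: [[-1.0, -0.019, -0.0], [-0.019, 1.0, -0.0], [0.0, -0.0, -1.0]]
force: [-3.5, -2.6, 8.8]
opening: 0.186
grasp_force: 30.0
```

```bash
for a in -141 -169 -197 -225 -253 -281; do python3 arc.py $a -7 4; done
cat > tf.py <<'E'
import numpy as np
from rig import bot
s=bot.read_state(); y,z=s['position'][1]-.0005,s['position'][2]-.069; F=s['force']
ph=np.arctan2(-y,z); print('phi',np.degrees(ph),'r',np.hypot(y,z)*1e3,'Fback',-F[1]*np.cos(ph)*-1*-1 if 0 else F[1]*np.cos(ph)+F[2]*np.sin(ph),'Frad',-F[1]*np.sin(ph)+F[2]*np.cos(ph),F)
E
python3 tf.py
```

```text
[[0, -0.0026, 0.0018, 0, 0, 0], [0, -0.0054, 0.0034, 0, 0, 0], [0, -0.0083, 0.0045, 0, 0, 0], [0, -0.0114, 0.0053, 0, 0, 0]] end -169.0
[[0, -0.0031, 0.0004, 0, 0, 0], [0, -0.0063, 0.0004, 0, 0, 0], [0, -0.0095, 0.0001, 0, 0, 0], [0, -0.0126, -0.0007, 0, 0, 0]] end -197.0
[[0, -0.003, -0.0011, 0, 0, 0], [0, -0.0058, -0.0026, 0, 0, 0], [0, -0.0084, -0.0044, 0, 0, 0], [0, -0.0108, -0.0065, 0, 0, 0]] end -225.0
[[0, -0.0021, -0.0024, 0, 0, 0], [0, -0.0039, -0.005, 0, 0, 0], [0, -0.0054, -0.0078, 0, 0, 0], [0, -0.0065, -0.0108, 0, 0, 0]] end -253.0
[[0, -0.0007, -0.0031, 0, 0, 0], [0, -0.0011, -0.0062, 0, 0, 0], [0, -0.0011, -0.0094, 0, 0, 0], [0, -0.0007, -0.0126, 0, 0, 0]] end -281.0
[[0, 0.0008, -0.0031, 0, 0, 0], [0, 0.002, -0.006, 0, 0, 0], [0, 0.0035, -0.0088, 0, 0, 0], [0, 0.0053, -0.0114, 0, 0, 0]] end -309.0
phi -142.01392324779292 r 25.735153352383083 Fback -3.300404961136894 Frad -8.531401542449341 [-3.46285363 -2.64957312  8.75541247]
```

>>> play_rows(
  motion=[
    [[0,-0.0026,0.0011,0,0,0],[0,-0.0054,0.002,0,0,0],[0,-0.0083,0.003,0,0,0],[0,-0.0114,0.0038,0,0,0]],
  ],
)

```text
time_s: 10.45
position: [0.4677, 0.0059, 0.0448]
tcp_rot: [[-1.0, -0.019, -0.0], [-0.019, 1.0, 0.001], [0.0, 0.001, -1.0]]
force: [-1.9, 4.8, 6.0]
opening: 0.184
grasp_force: 30.0
```

```bash
python3 tf.py
```

```text
phi -167.44731781662776 r 24.793147164681113 Fback -5.962473950418083 Frad -4.808949730067731 [-1.93104873  4.77478676  5.98986682]
```

>>> play_rows(
  motion=[
    [[0,0,0,0,0,0],[0,0,0,0,0,0]],
  ],
)

```text
time_s: 10.62
position: [0.4677, 0.0055, 0.0448]
tcp_rot: [[-1.0, -0.019, -0.001], [-0.019, 1.0, -0.0], [0.001, -0.0, -1.0]]
force: [-1.2, 0.5, 2.0]
opening: 0.183
grasp_force: 30.0
```

```bash
python3 tf.py
```

```text
phi -168.2713860492848 r 24.695267551138713 Fback -0.9301544092054861 Frad -1.8547233703100066 [-1.19208969  0.53371279  2.00507772]
```

>>> play_rows(
  motion=[
    [[0,-0.0016,0.0003,0,0,0],[0,-0.0031,0.0004,0,0,0],[0,-0.0047,0.0004,0,0,0],[0,-0.0063,0.0004,0,0,0]],
  ],
)

```text
time_s: 10.95
position: [0.4678, 0.0, 0.0445]
tcp_rot: [[-1.0, -0.019, -0.001], [-0.019, 1.0, 0.001], [0.001, 0.001, -1.0]]
force: [-0.4, 7.7, 4.1]
opening: 0.182
grasp_force: 30.0
```

```bash
python3 tf.py
```

```text
phi 178.94428233073302 r 24.4881573179469 Fback -7.5801925113891535 Frad -4.224283411876252 [-0.37333885  7.65673696  4.08390352]
```

>>> play_rows(
  motion=[
    [[0,-0.0016,-0.0002,0,0,0],[0,-0.0032,-0.0003,0,0,0],[0,-0.0048,-0.0007,0,0,0],[0,-0.0063,-0.0011,0,0,0]],
  ],
)

```text
time_s: 11.28
position: [0.4678, -0.0058, 0.0455]
tcp_rot: [[-1.0, -0.019, -0.001], [-0.019, 1.0, 0.002], [0.001, 0.002, -1.0]]
force: [0.0, 9.8, 1.4]
opening: 0.187
grasp_force: 30.0
```

```bash
python3 tf.py
```

```text
phi 165.01852728058574 r 24.29803130188303 Fback -9.09740390359944 Frad -3.870561203681919 [6.54903837e-03 9.78874426e+00 1.38725902e+00]
```

```bash
python3 arc.py 165 8 6;  python3 arc.py 213 -4 4;python3 arc.py 197 -3 4;python3 arc.py 185 -2 4
```

```text
[[0, 0.0036, 0.0007, 0, 0, 0], [0, 0.0072, 0.0009, 0, 0, 0], [0, 0.0108, 0.0006, 0, 0, 0], [0, 0.0143, -0.0003, 0, 0, 0], [0, 0.0177, -0.0016, 0, 0, 0], [0, 0.0209, -0.0033, 0, 0, 0]] end 213.0
[[0, -0.0016, 0.0009, 0, 0, 0], [0, -0.0032, 0.0018, 0, 0, 0], [0, -0.0048, 0.0025, 0, 0, 0], [0, -0.0066, 0.0031, 0, 0, 0]] end 197.0
[[0, -0.0013, 0.0004, 0, 0, 0], [0, -0.0026, 0.0007, 0, 0, 0], [0, -0.004, 0.0009, 0, 0, 0], [0, -0.0053, 0.001, 0, 0, 0]] end 185.0
[[0, -0.0009, 0.0001, 0, 0, 0], [0, -0.0018, 0.0001, 0, 0, 0], [0, -0.0027, 0.0001, 0, 0, 0], [0, -0.0036, 0.0001, 0, 0, 0]] end 177.0
```

>>> play_rows(
  motion=[
    [[0,0.0036,0.0007,0,0,0],[0,0.0072,0.0009,0,0,0],[0,0.0108,0.0006,0,0,0],[0,0.0143,-0.0003,0,0,0],[0,0.0177,-0.0016,0,0,0],[0,0.0209,-0.0033,0,0,0],[0,0.0209,-0.0033,0,0,0]],
  ],
)

```text
time_s: 11.87
position: [0.4676, 0.0148, 0.0487]
tcp_rot: [[-1.0, -0.02, -0.001], [-0.02, 1.0, 0.001], [0.001, 0.001, -1.0]]
force: [-0.6, 5.3, -7.4]
opening: 0.184
grasp_force: 30.0
```

```bash
python3 tf.py
```

```text
phi -144.78714800141898 r 24.861391901919152 Fback -0.04265559664003682 Frad 9.054051816735551 [-0.59109716  5.25555776 -7.3727055 ]
```

>>> play_rows(
  motion=[
    [[0,-0.0016,0.0009,0,0,0],[0,-0.0032,0.0018,0,0,0],[0,-0.0048,0.0025,0,0,0],[0,-0.0066,0.0031,0,0,0]],
  ],
)

```text
time_s: 12.2
position: [0.4677, 0.0081, 0.0457]
tcp_rot: [[-1.0, -0.019, -0.001], [-0.019, 1.0, 0.001], [0.001, 0.001, -1.0]]
force: [-0.5, 5.5, -4.2]
opening: 0.186
grasp_force: 30.0
```

```bash
python3 tf.py
```

```text
phi -161.87440455478526 r 24.479319680977195 Fback -3.965330727545635 Frad 5.693128150494063 [-0.46922745  5.53969649 -4.17699877]
```

>>> play_rows(
  motion=[
    [[0,-0.0013,0.0006,0,0,0],[0,-0.0026,0.0012,0,0,0],[0,-0.004,0.0015,0,0,0],[0,-0.0053,0.0018,0,0,0]],
  ],
)

```text
time_s: 12.53
position: [0.4678, 0.0027, 0.0446]
tcp_rot: [[-1.0, -0.019, -0.0], [-0.019, 1.0, 0.001], [0.0, 0.001, -1.0]]
force: [-1.7, 5.8, 2.8]
opening: 0.185
grasp_force: 30.0
```

```bash
python3 tf.py
```

```text
phi -174.93532299403645 r 24.544293451871567 Fback -6.004020442523685 Frad -2.281288174505162 [-1.70987814  5.77918621  2.80241753]
```

>>> play_rows(
  motion=[
    [[0,-0.001,0,0,0,0],[0,-0.002,0,0,0,0],[0,-0.003,0,0,0,0]],
  ],
)

```text
time_s: 12.78
position: [0.4677, -0.0001, 0.0446]
tcp_rot: [[-1.0, -0.019, -0.0], [-0.019, 1.0, 0.001], [0.0, 0.001, -1.0]]
force: [-1.2, 6.3, 1.5]
opening: 0.182
grasp_force: 30.0
```

```bash
python3 tf.py
```

```text
phi 178.5431403296103 r 24.41997727884679 Fback -6.299112260744175 Frad -1.6386191364069644 [-1.24350813  6.33873676  1.4779392 ]
```

>>> play_rows(
  motion=[
    [[0,-0.001,0,0,0,0],[0,-0.002,0,0,0,0]],
  ],
)

```text
time_s: 12.95
position: [0.4678, -0.002, 0.0447]
tcp_rot: [[-1.0, -0.019, -0.0], [-0.019, 1.0, 0.001], [0.0, 0.001, -1.0]]
force: [-2.0, 7.7, 3.4]
opening: 0.181
grasp_force: 30.0
```

```bash
python3 tf.py
```

```text
phi 174.11340355282772 r 24.4334486614246 Fback -7.319631114967623 Frad -4.155039134445188 [-1.98820844  7.70717364  3.38242876]
```

>>> play_rows(
  motion=[
    [[0,0,0,0,0,0],[0,0,0,0,0,0],[0,0,0,0,0,0],[0,0,0,0,0,0],[0,0,0,0,0,0],[0,0,0,0,0,0]],
  ],
  fingers=0.055,
)

```text
time_s: 13.45
position: [0.4691, -0.0035, 0.0442]
tcp_rot: [[-1.0, -0.019, 0.002], [-0.019, 1.0, -0.001], [-0.002, -0.001, -1.0]]
force: [0.1, 0.3, -0.6]
opening: 0.55
grasp_force: 0.0
```

Run:
```python
from h import *
s=bot.read_state(); print(s['position'],s['opening'],s['force'])
# knob target & path (table frame from fit), tool yaw
p=np.array([.6056,-.0476]); 
for yaw in (.8,1.2,2):
    c,q=np.cos(np.radians(yaw)),np.sin(np.radians(yaw)); R=np.array([[c,-q],[q,c]])
    for th in (0,30,71.6):
        a=np.radians(-145+th); print(yaw,th,p+R@(np.array([0,-.083])+.062*np.array([np.cos(a),np.sin(a)])))
```

```text
[ 0.46914977 -0.0034501   0.04424027] 0.5503985017226664 [ 0.09224428  0.34871167 -0.5580573 ]
0.8 0 [ 0.5564729  -0.16685929]
0.8 30 [ 0.58134363 -0.18714336]
0.8 71.6 [ 0.62529939 -0.18975481]
1.2 0 [ 0.55730668 -0.16719935]
1.2 30 [ 0.58231841 -0.1873093 ]
1.2 71.6 [ 0.62629133 -0.18961382]
2 0 [ 0.55898126 -0.16786197]
2 30 [ 0.58427133 -0.18762074]
2 71.6 [ 0.62827214 -0.18931108]
```

>>> play_rows(
  motion=[
    [[0,0,-0.04,0,0,0],[0,0,-0.08,0,0,0],[0,0,-0.12,0,0,7],[0,0,-0.156,0,0,14],[-0.017,-0.033,-0.156,0,0,21],[-0.034,-0.066,-0.156,0,0,28],[-0.051,-0.1,-0.156,0,0,35],[-0.068,-0.133,-0.156,0,0,42]],
  ],
)

```text
time_s: 14.12
position: [0.5396, -0.1364, 0.2009]
tcp_rot: [[-0.752, 0.659, 0.002], [0.659, 0.752, -0.001], [-0.002, 0.0, -1.0]]
force: [0.2, 0.6, -0.7]
opening: 0.626
grasp_force: 0.0
```

>>> play_rows(
  motion=[
    [[0,0,0,0,0,7],[0,0,0,0,0,14],[0,0,0,0,0,21],[0,0,0,0,0,28],[0,0,0,0,0,35],[0,0,0,0,0,42],[0,0,0,0,0,49],[0,0,0,0,0,56]],
  ],
)

```text
time_s: 14.78
position: [0.5387, -0.1349, 0.2]
tcp_rot: [[0.126, 0.992, 0.0], [0.992, -0.126, -0.0], [-0.0, 0.0, -1.0]]
force: [0.1, -0.6, 0.6]
opening: 0.628
grasp_force: 0.0
```

>>> play_rows(
  motion=[
    [[0,0,0,0,0,7],[0,0,0,0,0,14],[0,0,0,0,0,21],[0,0,0,0,0,28],[0,0,0,0,0,35],[0,0,0,0,0,42],[0,0,0,0,0,46],[0,0,0,0,0,46]],
  ],
)

```text
time_s: 15.45
position: [0.5387, -0.1349, 0.2]
tcp_rot: [[0.798, 0.602, 0.0], [0.602, -0.798, -0.0], [0.0, 0.0, -1.0]]
force: [0.6, -0.3, -0.3]
opening: 0.631
grasp_force: 0.0
```

Run:
```python
from h import *
np.set_printoptions(precision=4,suppress=True)
s=bot.read_state(); R=s['tcp_rot']; print(s['time_s'],s['position'],R,s['joint_positions'])
d=imaging.capture('side'); 
for n in('clamp_knob','clamp_lever'): print(n,[(np.round(x['at'],3),x['confidence']) for x in finder.recognise('side',n)[:3]])
print(R.T@(np.array([.558,-.168,.118])-s['position']))
```

```text
15.45 [ 0.5387 -0.1349  0.2   ] [[ 0.7983  0.6023  0.0003]
 [ 0.6023 -0.7983 -0.0004]
 [ 0.      0.0005 -1.    ]] [-25.5785  27.786   94.5483  -0.0129  57.6398  27.3971]
clamp_knob [(array([0.591, 0.296, 0.058]), 0.4)]
clamp_lever []
[-0.0046  0.038   0.082 ]
```

>>> play_rows(
  motion=[
    [[-0.0046,0.02,0,0,0,0],[-0.0046,0.038,0.01,0,0,0],[-0.0046,0.038,0.03,0,0,0],[-0.0046,0.038,0.05,0,0,0],[-0.0046,0.038,0.065,0,0,0],[-0.0046,0.038,0.08,0,0,0],[-0.0046,0.038,0.08,0,0,0],[-0.0046,0.038,0.08,0,0,0]],
  ],
)

```text
time_s: 16.27
position: [0.5575, -0.1675, 0.1194]
tcp_rot: [[0.797, 0.604, -0.002], [0.604, -0.797, 0.001], [-0.001, -0.002, -1.0]]
force: [0.8, 0.8, 0.0]
opening: 0.634
grasp_force: 0.0
```

Run:
```python
from h import *
s=bot.read_state(); print(s['position'],s['force'])
a=imaging.capture('side'); b=imaging.capture('top')
f=lambda d,X,o:(lambda u,i:cv2.resize(i[u[1]-30:u[1]+30,u[0]-25:u[0]+25],None,fx=8,fy=8,interpolation=cv2.INTER_CUBIC))(proj(d,X).astype(int),d['frame'][:,:,::-1])
cv2.imwrite('pics/k1.png',np.hstack([f(a,[.558,-.168,.12],0),f(b,[.558,-.168,.12],0)]))
```

```text
[ 0.55750333 -0.16751184  0.11941787] [0.83953273 0.79872609 0.03256614]
```

View pics/k1.png

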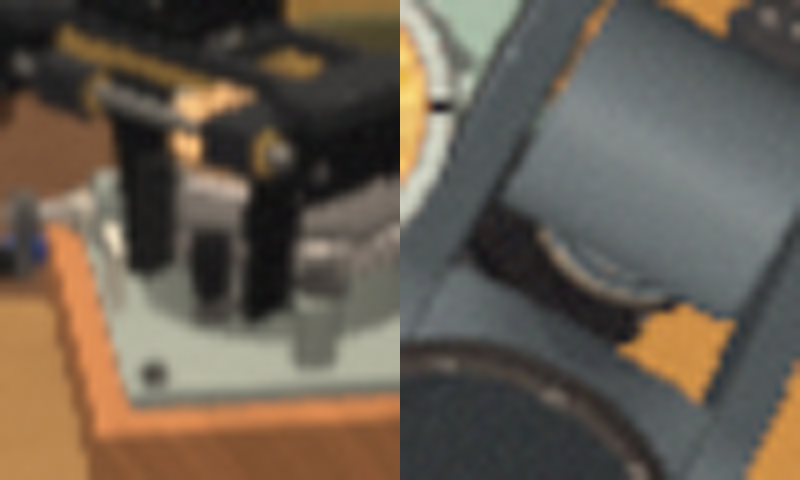

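>>> play_rows(
  motion=[
    [[0,0,0,0,0,0],[0,0,0,0,0,0],[0,0,0,0,0,0],[0,0,0,0,0,0],[0,0,0,0,0,0],[0,0,0,0,0,0],[0,0,0,0,0,0],[0,0,0,0,0,0]],
  ],
  fingers=0.012,
)

```text
time_s: 17.03
position: [0.5582, -0.1681, 0.1202]
tcp_rot: [[0.797, 0.603, 0.001], [0.603, -0.797, -0.001], [-0.0, 0.001, -1.0]]
force: [-0.6, -1.0, 0.4]
opening: 0.183
grasp_force: 30.0
```

Run:
```python
from h import *
s=bot.read_state(); print(s['position'],s['force'],s['tcp_rot'][:,1])
# lever arc, world CCW angle da: pivot = along tool +x from knob; tool frame x=inward radial, y=tangent of motion
def rows(steps,off=0):
    out=[]
    for a in steps:
        r=np.radians(a); out.append([round(float(.062*(1-np.cos(r))),4),round(float(.062*np.sin(r)),4),0,0,0,-a])
    return out
print(rows([5,10,15,20,25,30,35,40])); print(rows([6,12,18,24,28,32,36,40]))
```

```text
[ 0.5581882  -0.16806053  0.12020823] [-0.57012037 -0.9859421   0.3919023 ] [ 0.60347736 -0.79737952  0.00098676]
[[0.0002, 0.0054, 0, 0, 0, -5], [0.0009, 0.0108, 0, 0, 0, -10], [0.0021, 0.016, 0, 0, 0, -15], [0.0037, 0.0212, 0, 0, 0, -20], [0.0058, 0.0262, 0, 0, 0, -25], [0.0083, 0.031, 0, 0, 0, -30], [0.0112, 0.0356, 0, 0, 0, -35], [0.0145, 0.0399, 0, 0, 0, -40]]
[[0.0003, 0.0065, 0, 0, 0, -6], [0.0014, 0.0129, 0, 0, 0, -12], [0.003, 0.0192, 0, 0, 0, -18], [0.0054, 0.0252, 0, 0, 0, -24], [0.0073, 0.0291, 0, 0, 0, -28], [0.0094, 0.0329, 0, 0, 0, -32], [0.0118, 0.0364, 0, 0, 0, -36], [0.0145, 0.0399, 0, 0, 0, -40]]
```

>>> play_rows(
  motion=[
    [[0.0002,0.0054,0,0,0,-5],[0.0009,0.0108,0,0,0,-10],[0.0021,0.016,0,0,0,-15],[0.0037,0.0212,0,0,0,-20],[0.0058,0.0262,0,0,0,-25],[0.0083,0.031,0,0,0,-30],[0.0112,0.0356,0,0,0,-35],[0.0145,0.0399,0,0,0,-40]],
  ],
)

```text
time_s: 17.7
position: [0.5924, -0.1913, 0.1201]
tcp_rot: [[0.219, 0.976, -0.003], [0.976, -0.219, -0.0], [-0.001, -0.003, -1.0]]
force: [-3.8, -2.3, 3.5]
opening: 0.189
grasp_force: 30.0
```

```bash
cat > kf.py <<'E'
from h import *
s=bot.read_state(); R=s['tcp_rot']; print('toolF',R.T@s['force'],'M',s['moment'],'yawx',np.degrees(np.arctan2(R[1,0],R[0,0])),'pivot?',s['position']+R[:,0]*.062)
E
python3 kf.py
```

```text
toolF [-3.11563029 -3.19850837 -3.45877483] M [-0.51779436  0.64267388 -0.09687338] yawx 77.35079465486562 pivot? [ 0.60595369 -0.1308477   0.12008771]
```

>>> play_rows(
  motion=[
    [[0.0001,0.0043,0,0,0,-4],[0.0006,0.0086,0,0,0,-8],[0.0014,0.0129,0,0,0,-12],[0.0024,0.0171,0,0,0,-16],[0.0037,0.0212,0,0,0,-20],[0.0054,0.0252,0,0,0,-24],[0.0073,0.0291,0,0,0,-28],[0.0083,0.031,0,0,0,-30]],
  ],
)

```text
time_s: 18.37
position: [0.6251, -0.1906, 0.1201]
tcp_rot: [[-0.298, 0.955, -0.002], [0.955, 0.298, -0.002], [-0.001, -0.002, -1.0]]
force: [-5.2, -4.4, 1.2]
opening: 0.183
grasp_force: 30.0
```

```bash
python3 kf.py
```

```text
toolF [-2.63443286 -6.30538868 -1.20815834] M [-0.83038742  0.87826509  0.1142653 ] yawx 107.32682915325749 pivot? [ 0.60668202 -0.13141385  0.12005685]
```

>>> play_rows(
  motion=[
    [[0,0.001,0,0,0,-1],[0,0.002,0,0,0,-2],[0.0001,0.003,0,0,0,-2],[0.0001,0.003,0,0,0,-2]],
  ],
)

```text
time_s: 18.7
position: [0.6252, -0.1906, 0.12]
tcp_rot: [[-0.328, 0.945, -0.007], [0.945, 0.328, -0.003], [0.0, -0.008, -1.0]]
force: [-7.7, -6.3, 3.9]
opening: 0.188
grasp_force: 30.0
```

```bash
python3 kf.py
```

```text
toolF [-3.45553128 -9.33055829 -3.82979759] M [-1.10981712  1.29204447 -0.15878819] yawx 109.14054418120273 pivot? [ 0.6049172  -0.1320112   0.12005235]
```

>>> play_rows(
  motion=[
    [[0,0.002,0,0,0,0],[0,0.004,0,0,0,0],[0,0.005,0,0,0,0],[0,0.005,0,0,0,0]],
  ],
)

```text
time_s: 19.03
position: [0.6255, -0.1904, 0.1199]
tcp_rot: [[-0.329, 0.944, -0.018], [0.944, 0.329, -0.004], [0.002, -0.018, -1.0]]
force: [-16.3, -11.4, 9.4]
opening: 0.186
grasp_force: 30.1
```

```bash
python3 kf.py
```

```text
toolF [ -5.40397522 -19.35377141  -9.05734061] M [-1.84023352  2.77082788 -0.09265755] yawx 109.22394651216041 pivot? [ 0.60507331 -0.13188416  0.12000137]
```

>>> play_rows(
  motion=[
    [[0,-0.004,0,0,0,0],[0,-0.0065,0,0,0,0],[0,-0.0065,0,0,0,0]],
  ],
)

```text
time_s: 19.28
position: [0.6251, -0.1906, 0.1201]
tcp_rot: [[-0.327, 0.945, -0.004], [0.945, 0.327, -0.001], [-0.0, -0.004, -1.0]]
force: [-5.5, -5.0, 2.3]
opening: 0.187
grasp_force: 30.0
```

>>> play_rows(
  motion=[
    [[0,0,0,0,0,0],[0,0,0,0,0,0],[0,0,0,0,0,0],[0,0,0,0,0,0],[0,0,0,0,0,0],[0,0,0,0,0,0],[0,0,0,0,0,0]],
  ],
  fingers=0.055,
)

```text
time_s: 19.87
position: [0.6273, -0.1887, 0.12]
tcp_rot: [[-0.328, 0.945, 0.0], [0.945, 0.328, 0.0], [0.0, 0.0, -1.0]]
force: [-0.1, -0.2, -1.3]
opening: 0.598
grasp_force: 0.0
```

>>> play_rows(
  motion=[
    [[0,0,-0.02,0,0,0],[0,0,-0.06,0,0,0],[0,0,-0.1,0,0,0],[0,0,-0.14,0,0,0],[0,-0.04,-0.17,0,0,0],[0,-0.08,-0.2,0,0,0],[0,-0.12,-0.2,0,0,0],[0,-0.16,-0.2,0,0,0]],
  ],
)

```text
time_s: 20.53
position: [0.4862, -0.2387, 0.3225]
tcp_rot: [[-0.329, 0.944, 0.005], [0.944, 0.329, -0.004], [-0.006, 0.004, -1.0]]
force: [0.3, -1.8, -0.1]
opening: 0.63
grasp_force: 0.0
```

>>> play_rows(
  motion=[
    [[0,-0.04,0,0,0,0],[0,-0.08,0,0,0,0],[0,-0.12,0,0,0,0],[0,-0.12,0,0,0,0],[0,-0.12,0,0,0,0]],
  ],
)

```text
time_s: 20.95
position: [0.3713, -0.2777, 0.32]
tcp_rot: [[-0.324, 0.946, 0.001], [0.946, 0.324, -0.0], [-0.0, 0.001, -1.0]]
force: [0.3, 0.2, 0.3]
opening: 0.635
grasp_force: 0.0
```

Run:
```python
from h import *
ims=[imaging.capture('top') for _ in range(4)]; d=ims[0]
b=np.mean([i['frame'][:,:,::-1].astype(float) for i in ims],0); 
o=proj(d,[.58,-.07,.1]).astype(int)
cv2.imwrite('pics/fin.png',cv2.resize(b[o[1]-50:o[1]+50,o[0]-60:o[0]+60].astype(np.uint8),None,fx=6,fy=6,interpolation=cv2.INTER_CUBIC)); print(o-[60,50])
print([proj(d,[.6253,-.1904,.13]),proj(d,[.606,-.131,.11])], bot.read_state()['force'],bot.read_state()['position'])
```

```text
[254 159]
[array([355.70244185, 194.38465374]), array([334.96289087, 201.15792553])] [-0.09489528 -0.07488137 -0.21861264] [ 0.37382961 -0.27696746  0.31964811]
```

View pics/fin.png

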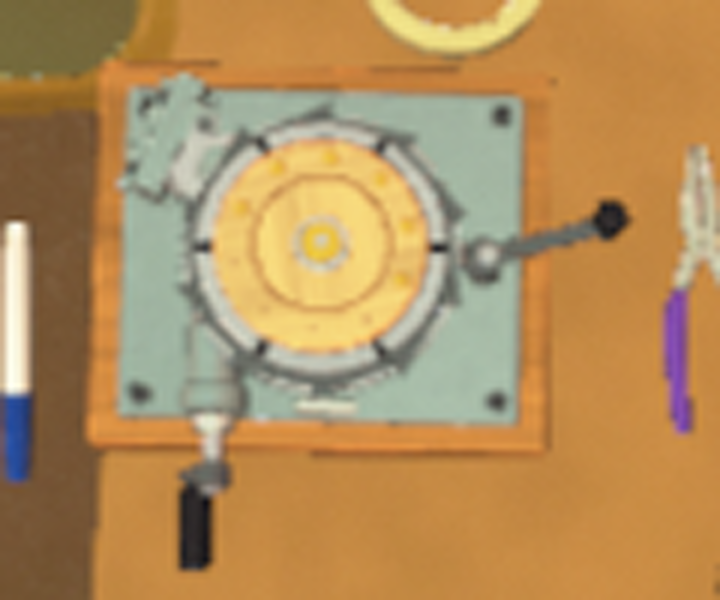

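Run:
```python
from h import *
np.set_printoptions(precision=4,suppress=True)
fr=[imaging.capture('top') for _ in range(4)]; d=fr[0]; b=np.mean([i['frame'].astype(float) for i in fr],0).mean(2)
px=lambda x,y:np.array([(x+.5)/6-.5+254,(y+.5)/6-.5+159])
# sub-pixel grip centroid per row (dark), vs. shaft centroid
for r in range(241,253):
    w=np.clip(110-b[r,280:294],0,None); c=(w*np.arange(280,294)).sum()/max(w.sum(),1e-6)
    print(r,round(w.sum()),round(c,2),atz(d,[c,r],.045)[:2],atz(d,[c,r],.09)[:2])
for z in (.03,.05,.07,.09,.095): print(z,'hub-plane pixel',proj(d,[.4685,.0005,z]))
print('shaft',atz(d,px(209,435),.075),'knob',atz(d,px(610,218),.13),'lid',atz(d,px(321,241),.14),'piv',atz(d,px(483,258),.11))
```

```text
241 263 285.51 [0.487  0.0142] [0.4849 0.012 ]
242 382 286.24 [0.484  0.0118] [0.482  0.0097]
243 374 286.22 [0.481  0.0118] [0.479  0.0097]
244 372 286.21 [0.4779 0.0117] [0.4761 0.0096]
245 372 286.2 [0.4749 0.0116] [0.4731 0.0095]
246 368 286.22 [0.4718 0.0115] [0.4702 0.0093]
247 367 286.21 [0.4688 0.0114] [0.4672 0.0092]
248 373 286.24 [0.4657 0.0112] [0.4643 0.009 ]
249 371 286.22 [0.4627 0.0111] [0.4613 0.009 ]
250 374 286.19 [0.4597 0.0111] [0.4584 0.009 ]
251 374 286.22 [0.4566 0.0109] [0.4554 0.0088]
252 379 286.24 [0.4536 0.0107] [0.4525 0.0086]
0.03 hub-plane pixel [289.9594 247.3732]
0.05 hub-plane pixel [289.705  247.1394]
0.07 hub-plane pixel [289.4438 246.8994]
0.09 hub-plane pixel [289.1757 246.653 ]
0.095 hub-plane pixel [289.1075 246.5904]
shaft [0.5156 0.0051 0.075 ] knob [ 0.6237 -0.1891  0.13  ] lid [ 0.6067 -0.0485  0.14  ] piv [ 0.6046 -0.1284  0.11  ]
```

Run:
```python
from h import *
np.set_printoptions(precision=2,suppress=True,linewidth=200)
k=cv2.imread('pics/k1.png')[:,:400]
d=imaging.capture('side'); u=proj(d,[.558,-.168,.12]).astype(int); now=d['frame'][:,:,::-1][u[1]-30:u[1]+30,u[0]-25:u[0]+25]
k=k[4::8,4::8]; g=lambda i:i.astype(int).mean(2).astype(int)
print(u-[25,30])
print(g(k)[20:40,0:14]); print(g(now)[20:40,0:14])
for ph in (174,184,194,204,214): 
    a=np.radians(ph); X=[.4885,.0005-.026*np.sin(a),.071+.026*np.cos(a)]; print(ph,proj(d,X)-(u-[25,30]), proj(d,[.48,*X[1:]])-(u-[25,30]))
```

```text
[277 170]
[[ 89  86  87  88  87  87  87  88  88  90  88  92  96  92]
 [ 89  89  88  87  88  87  87  87  88  87  91 101 129 132]
 [ 89  89  87  88  88  88  87  87  87  91  96 111 151 149]
 [ 89  89  92  93  90  89  90  91  95 112 130 122 144 138]
 [ 89  90  93  95  96 100 110 118 138 162 172 146 132 128]
 [ 99  97  86  87 104 139 146 146 151 167 176 156 122 120]
 [105  96  76  76 100 144 147 142 135 134 149 139 114 114]
 [ 98  86  70  68  83 115 128 129 127 117 133 123 120 142]
 [ 92  80  64  63  73 104 135 137 128 112 127 118 131 189]
 [ 93  84  63  62  77 107 135 148 142 129 129 123 126 190]
 [ 77  75  61  62  71  92 120 148 150 148 136 140 121 154]
 [ 42  52  62  62  61  78 111 150 151 150 147 159 141 133]
 [ 31  40  62  64  63  78 110 149 151 151 154 157 155 134]
 [ 31  41  64  66  74  85 106 138 151 151 149 142 157 139]
 [ 47  54  65  72  81  89  99 120 150 151 150 148 156 140]
 [ 75  77  79  82  86  89  94 111 149 153 152 155 157 142]
 [ 94  94  93  95  93  93  93 110 148 151 152 152 149 146]
 [118 119 117 118 116 111  99 109 141 151 151 148 136 153]
 [134 135 135 136 135 130 11
[... 731 characters left out ...]
118 151]
 [ 37  43  58  62  61  75 107 147 149 149 144 156 140 131]
 [ 30  38  59  64  65  75 105 145 149 151 151 156 153 132]
 [ 34  40  62  66  75  84 104 135 148 150 147 141 156 139]
 [ 65  67  75  77  83  88  96 116 147 149 148 145 155 140]
 [ 86  87  86  86  88  88  92 107 145 149 150 153 156 140]
 [ 90  90  91  93  91  91  92 105 146 150 151 151 148 145]
 [114 116 115 115 114 110  96 106 138 150 150 147 136 149]
 [133 132 132 133 133 129 113 100 121 149 151 148 141 154]
 [133 132 134 135 135 133 125  99 110 147 151 149 150 155]]
174 [ 0.59 33.05] [-1.76 33.16]
184 [ 0.5  32.58] [-1.85 32.69]
194 [ 0.4  31.92] [-1.94 32.04]
204 [ 0.31 31.09] [-2.03 31.21]
214 [ 0.21 30.12] [-2.12 30.24]
```

```bash
python3 -c "
from rig import bot; print(bot.hand_in())"
```

```text
the job is handed in; nothing more can be done
None
```

The job is handed in: the next tooth was wound past the pawl, the crank wound back to about 7 N at the grip, and the clamp lever swung to its stop and released, with nothing else touched. On the first approach I overshot to about 9 N (about 145 N on the pawl, under its 220 N limit), so I backed off and came up again. In the last pictures the crank had eased roughly 25–30° forward after I let go. I judged the tooth was probably still against the pawl, but did not confirm it.

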